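# Find the unlatched flap of the bench trunking and push it open

## Task

One of the four blue flaps in the bench trunking is unlatched: press each lightly on its orange mark with closed fingertips until you find the one that rocks, then push that flap down to its stop, so that it stays fully open and the socket below can be reached, and draw back. Never lean hard on the trunking or its flaps, grasp nothing, and leave everything else on the bench where it is.

Things in the scene. Friction and masses are not known exactly. Their poses are not given: they have to be found in the camera images.
- trunk: Fixed aluminium bench trunking, 60 mm high, 398 mm long (y), 161 mm deep: x -58 (8 mm front wall) to +103 mm (53 mm solid back deck), four identical blue flaps in a row flush in its top, each over a well 86 mm wide (y), 100 mm long, 54 mm deep. Origin on the bench below the flaps' common axle line, midway along the row; x points away from the robot, y along the row to the left, z up.
- flap_1 (a joint): Tilt of the leftmost flap: blue plate 96 (x) x 82 x 6 mm on a level axle across its middle, 57 mm up. 0 = flush, grows as its robot-side half sinks into the well and the far half rises; about 0.8 rad = sprung stop, fully open. Starts at 0 to 0.015. Latched it springs down 0.02 to 0.16 rad; free it rocks on under 1.5 to 4 N and stays where left. Which is free varies, unseen from outside.
- flap_1_press (a point): Where to press the leftmost flap (trunk y = +144 mm): centre of the orange mark (12 x 36 mm) on its top, 30 mm from the axle on the robot's side, 60 mm above the bench when closed. It moves with the flap; its axes are the trunk's when closed.
- flap_2 (a joint): Tilt of the second from left flap: blue plate 96 (x) x 82 x 6 mm on a level axle across its middle, 57 mm up. 0 = flush, grows as its robot-side half sinks into the well and the far half rises; about 0.8 rad = sprung stop, fully open. Starts at 0 to 0.015. Latched it springs down 0.02 to 0.16 rad; free it rocks on under 1.5 to 4 N and stays where left. Which is free varies, unseen from outside.
- flap_2_press (a point): Where to press the second from left flap (trunk y = +48 mm): centre of the orange mark (12 x 36 mm) on its top, 30 mm from the axle on the robot's side, 60 mm above the bench when closed. It moves with the flap; its axes are the trunk's when closed.
- flap_3 (a joint): Tilt of the third from left flap: blue plate 96 (x) x 82 x 6 mm on a level axle across its middle, 57 mm up. 0 = flush, grows as its robot-side half sinks into the well and the far half rises; about 0.8 rad = sprung stop, fully open. Starts at 0 to 0.015. Latched it springs down 0.02 to 0.16 rad; free it rocks on under 1.5 to 4 N and stays where left. Which is free varies, unseen from outside.
- flap_3_press (a point): Where to press the third from left flap (trunk y = -48 mm): centre of the orange mark (12 x 36 mm) on its top, 30 mm from the axle on the robot's side, 60 mm above the bench when closed. It moves with the flap; its axes are the trunk's when closed.
- flap_4 (a joint): Tilt of the rightmost flap: blue plate 96 (x) x 82 x 6 mm on a level axle across its middle, 57 mm up. 0 = flush, grows as its robot-side half sinks into the well and the far half rises; about 0.8 rad = sprung stop, fully open. Starts at 0 to 0.015. Latched it springs down 0.02 to 0.16 rad; free it rocks on under 1.5 to 4 N and stays where left. Which is free varies, unseen from outside.
- flap_4_press (a point): Where to press the rightmost flap (trunk y = -144 mm): centre of the orange mark (12 x 36 mm) on its top, 30 mm from the axle on the robot's side, 60 mm above the bench when closed. It moves with the flap; its axes are the trunk's when closed.
- screw_jar: Small amber jar, 28 mm across, 34 mm high, standing on the trunking's back deck behind the left half. Bystander; origin under its centre.
- charger: White charger block 28 x 30 x 28 mm, standing on the back deck behind the right half. Bystander; origin under its centre.
- screwdriver: Blue screwdriver, 160 mm long, lying beyond the trunking. Bystander.
- phone: Phone 146 x 72 x 8 mm lying on the bench to the right. Bystander; origin under its centre.
- tablet: Tablet 240 x 170 x 7 mm lying on the bench to the left. Bystander; origin under its centre.

How it is judged:
On the way:
1. the free flap rocks under the fingers (more than 0.25 rad, fingers touching) (value of joint any of flap_1, flap_2, flap_3, flap_4 above 0.25 rad and contact force between the fingers and trunk above 0.3 N), for 0.05 s.
At the end, for the whole second after the job is handed in: One flap stands tilted open by more than 0.65 rad (its sprung stop is at about 0.8 rad) and stays so (value of joint any of flap_1, flap_2, flap_3, flap_4 above 0.65 rad); the robot touches nothing.
It fails at once if trunking or flap pressed with more than 60 N (contact force between any of the fingers, the arm and trunk above 60 N).
It fails at once if a bystander was lifted or moved more than 20 mm (distance of any of screw_jar, charger, screwdriver, phone, tablet from where it was at the start of the episode above 0.02 m).
It fails at once if a bystander was tipped over (angle between any of screw_jar, charger, phone, tablet's own z axis and vertical above 0.5 rad).
It also fails if it takes over 48 s, if anything falls off the work surface, if the arm or the gripper's body presses on something with over 40 N, if the wrist force passes 120 N, or if a joint passes its speed limit or range.

## Robot

A 6-joint arm with a two-finger parallel gripper is mounted at the origin on the work surface. World frame = base frame: x ahead of the robot, y to its left, z up, the work surface at z = 0. Lengths are in m, angles in rad, forces in N, time in s.
With the tool pointing down it reaches from about 0.275 to 0.775 m from the base axis. Payload 14.6 kg.
Tool frame: the origin (TCP) lies at the very end of the fingers, on their centre line; the grasp point (between the pads) lies 19 mm behind it; z points along the fingers, y is the line along which they close (so a half turn about z gives the same grasp; the last joint's range is limited). The gripper opens to 85 mm and grips with 20 to 120 N. Pads are 22 mm wide; open, the fingers measure 114 mm over their backs; the gripper's body (76 mm by 85 mm) begins 54 mm behind the grasp point. The pads swing forward as they close: fully open they stand 13 mm farther back than shut.
Start: joints at [-1.39, 0.263, -0.048, 1.259, 0, 1.415], TCP at [0.173, -0.496, 0.231] pointing down, gripper open.
Joint ranges: [-2.65, 2.65], [-0.89, 1.7], [-1.18, 1.37], [-2.13, 2.11], [-1.35, 1.29], [-3.14, 3.14]. Speed limits (rad/s): [1.89, 1.89, 2.57, 2.79, 3.14, 3.14].

## Interface

Orientations are given as a 3x3 rotation matrix whose columns are the frame's x, y, z axes.
In Python, from bench import monitor, viewer, hand_in, find_in, place_of gives the robot as it stands. The module is installed in compiled form; this text tells all that it offers.
- The arm moves only by the tool move_arm, never from a script. Its argument "deltas" is a list of rows, each a list of 5 numbers: the shift along the tool's x, y, z in mm, then the turn about the tool's z in rad, then the opening in per cent of the stroke, from 0 (shut) to 100 (fully open). A call has 1 to 12 rows; each row shifts and turns the commanded pose from where the row before left it, along the tool's axes as they then stand; what a row does not reach is not made up. A row lasts 1/12 s, in which the tool goes at most 41.7 mm and 7.16 degrees, less where a joint would pass 70% of its speed; a pose out of reach is approached as far as the arm can. A call with a gripper value outside its range is refused whole. The fingers move at their own pace and stop on an object; "grip_force" is the grip in N (left out, the last holds). Time passes only in rows, so rows that do not move let the fingers close. It gives the time, the measured TCP pose, the force, the opening and the grip force at its end, in the units of the state.
- monitor.get_state(): the state, without advancing time (a new reading comes with each control period).
- viewer.camera(name): name is "scene" or "top" or "wrist"; returns the picture (480x640x3 uint8, red, green, blue); there is no depth.
- viewer.camera_params(name): a dict with "fx", "fy", "cx", "cy" (pixels), "distortion" ([k1, k2, p1, p2, k3] as OpenCV has them; the pictures are not rectified), "T" (4x4, takes a point from camera to world coordinates); the wrist camera has in their place "T_tool_cam" (4x4, takes a point from camera to tool coordinates, whose origin is the TCP and whose axes are the flange's). Camera axes: x right, y up, looking along -z (the intrinsics and any distortion apply to the point x, -y, -z); pixel columns grow to the right and rows downward; lengths in m; the calibration is good to about 2 mm. A picture is of the moment at which its call begins: read the wrist's pose just before it. camera_params takes no time and is no camera call.
- hand_in(): hands the job in; it is judged then, once.
Trained networks look in the newest picture that a camera, given by its name, has taken for a name from the list of things; names that differ only in an ending like _2 or _b are one class to them, and where a whole thing is asked for, a point or a joint stands for the part that bears it (a point fixed in the world has none). Each returns a list of dicts, best first, with "score" (0 to 1); they miss things now and then, are a little off and sometimes report something else, mostly with a low value. They report only what shows in the picture. A call takes as long as a camera call.
- find_in(camera, name): "point" ([column, row] in pixels, amid what is visible of it).
- place_of(camera, name): "point" ([column, row] in pixels: a listed point, or the origin of a listed thing).
The state is a dict: "time": time; "q": joint angles; "qvel": joint speeds; "joint_torque": joint torques, N m; "eef_pos": TCP position; "ee_rot": TCP orientation; "ft_force": force on the tool from outside, world axes, zero at the start; "ft_torque": the same for the moment, N m; "grip_width": opening from 0.0 (shut) to 1.0 (fully open); "grasp_force": force on a finger pad.
Only numpy, scipy, OpenCV 4.12 (cv2) and the standard library are available. Lean on these libraries where they do the work, as an engineer would, in place of code of your own. Each camera call takes 0.05 s, during which the arm holds its last target. There are 200 camera calls.

## Working session

There is one attempt and no reset: what is moved stays moved. The work goes in short steps, Python scripts to look and compute and a tool call to move; the robot and the scene stay as the last step left them, time stands still between calls to the robot, and variables do not carry over. Pictures are saved under pics/ and viewed, at most 10 in all, crops included, and the job is handed in when it is done.

Besides the shell and the picture viewer there is one more tool, called after "Call:" in YAML: its name, and indented under it one key for each argument. move_arm: Moves the arm, as the interface text tells. Its arguments: {"type":"object","properties":{"deltas":{"type":"array"},"grip_force":{"type":"number"}},"required":["deltas"]}

```bash
mkdir -p pics
cat > h.py <<'E'
import numpy as np, cv2
from bench import monitor, viewer, hand_in, find_in, place_of
def ray(cam, px):
    p=viewer.camera_params(cam); K=np.array([[p['fx'],0,p['cx']],[0,p['fy'],p['cy']],[0,0,1]])
    u=cv2.undistortPoints(np.array([[px]],float),K,np.array(p['distortion'],float))[0,0]
    T=np.array(p['T']) if 'T' in p else None
    if T is None:
        s=monitor.get_state(); W=np.eye(4); W[:3,:3]=s['ee_rot']; W[:3,3]=s['eef_pos']; T=W@np.array(p['T_tool_cam'])
    return T[:3,3], T[:3,:3]@np.array([u[0],-u[1],-1])
def at(cam,px,z):
    o,d=ray(cam,px); return o+d*(z-o[2])/d[2]
E
python3 - <<'E'
from h import *
s=monitor.get_state(); print(s['time'],s['eef_pos'],np.round(s['ee_rot'],3),s['ft_force'])
for c in ('top','scene'):
    im=viewer.camera(c); cv2.imwrite(f'pics/{c}0.png',im[:,:,::-1])
    for n,z in (('flap_1_press',.06),('screw_jar',.06),('charger',.06),('trunk',0)):
        for r in place_of(c,n)[:6]: print(c,n,round(r['score'],2),np.round(r['point']),np.round(at(c,r['point'],z),4))
E
```

```text
0.0 [ 0.17293943 -0.49538109  0.23082014] [[ 0.944  0.329 -0.   ]
 [ 0.329 -0.944  0.001]
 [ 0.    -0.001 -1.   ]] [ 0.86452288 -0.47141567 -0.25430476]
top screw_jar 0.39 [281. 208.] [0.6415 0.1225 0.06  ]
top charger 0.69 [369. 212.] [ 0.63   -0.1329  0.06  ]
top trunk 0.58 [329. 243.] [ 0.5416 -0.0174  0.    ]
scene flap_1_press 0.89 [334. 202.] [0.5181 0.1212 0.06  ]
scene screw_jar 0.57 [368. 229.] [0.6339 0.1147 0.06  ]
scene charger 0.67 [289. 292.] [ 0.6262 -0.1359  0.06  ]
scene trunk 0.78 [306. 256.] [ 0.553  -0.0153  0.    ]
```

View pics/top0.png

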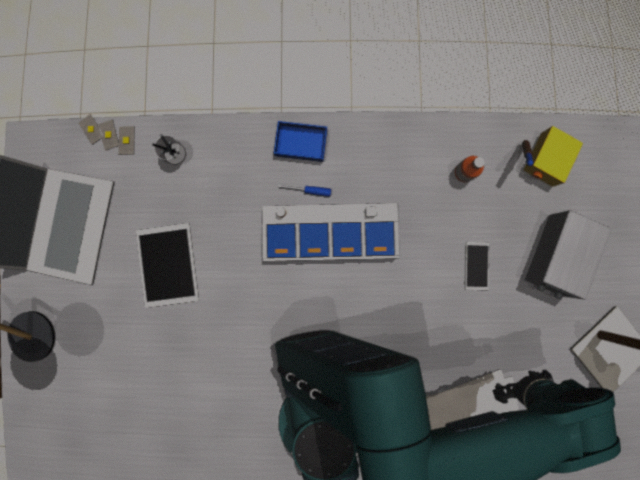

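View pics/scene0.png

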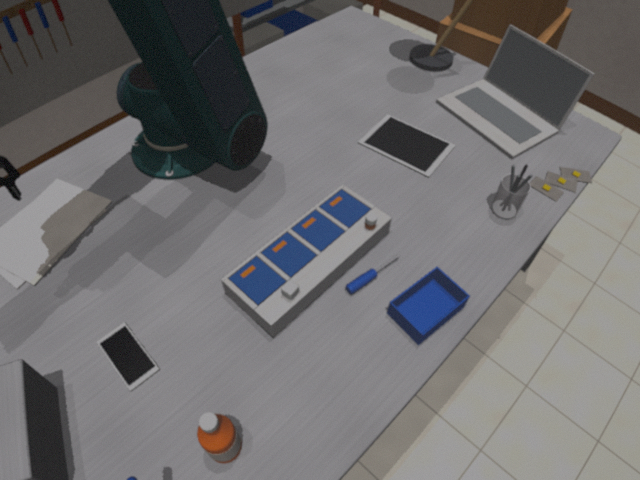

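The top view shows the four orange marks at about (281,250), (314,251), (347,252) and (380,252), with flap 1 on the left. The scene view shows them running from (336,201) to (248,271). I'll get their exact centres by colour.

```bash
cat >> h.py <<'E'
def marks(c,im,z=.06):
    h=cv2.cvtColor(im,cv2.COLOR_RGB2HSV); m=cv2.inRange(h,(5,120,100),(22,255,255))
    n,_,st,ce=cv2.connectedComponentsWithStats(m)
    return [(st[i,4],ce[i],at(c,ce[i],z)) for i in range(1,n) if st[i,4]>15]
E
python3 - <<'E'
from h import *
for c in ('top','scene'):
    im=cv2.imread(f'pics/{c}0.png')[:,:,::-1].copy()
    for a,p,w in marks(c,im):
        if .4<w[0]<.65 and abs(w[1])<.25: print(c,a,np.round(p,1),np.round(w,4))
s=monitor.get_state();R=np.array(s['ee_rot']);print(R)
E
```

```text
top 42 [379.7 248.5] [ 0.5219 -0.164   0.06  ]
top 42 [281.  250.5] [0.5176 0.1238 0.06  ]
top 34 [313.8 250. ] [0.5187 0.028  0.06  ]
top 37 [346.6 249.2] [ 0.5205 -0.0675  0.06  ]
scene 36 [335.5 200.8] [0.5182 0.1246 0.06  ]
scene 42 [308.2 222.5] [0.5195 0.028  0.06  ]
scene 51 [279.2 245.7] [ 0.5212 -0.0673  0.06  ]
scene 58 [247.4 271. ] [ 0.5226 -0.1638  0.06  ]
[[ 9.44145246e-01  3.29529593e-01 -4.08097018e-05]
 [ 3.29529595e-01 -9.44145244e-01  6.94897650e-05]
 [-1.56313519e-05 -7.90564357e-05 -9.99999997e-01]]
```

Call:
move_arm:
  deltas:
    - [0, 0, 0, 0.11, 0]
    - [0, 0, 0, 0.11, 0]
    - [0, 0, 0, 0.1, 0]
    - [18, -16, 0, 0, 0]
    - [18, -16, 0, 0, 0]
    - [18, -16, 0, 0, 0]
    - [18, -16, 0, 0, 0]
    - [18, -16, 0, 0, 0]
    - [18, -16, 0, 0, 0]
    - [18, -16, 0, 0, 0]
    - [18, -16, 0, 0, 0]
    - [18, -16, 0, 0, 0]
  grip_force: 20

```text
time: 1.5
eef_pos: [0.3334, -0.3483, 0.2314]
ee_rot: [[1.0, 0.016, 0.0], [0.016, -1.0, -0.0], [0.0, 0.0, -1.0]]
ft_force: [-1.1, -0.5, 0.3]
grip_width: 0.001
grasp_force: 0.0
```

Call:
move_arm:
  deltas:
    - [18, -16, 0, 0, 0]
    - [18, -16, 0, 0, 0]
    - [18, -16, 0, 0, 0]
    - [18, -16, 0, 0, 0]
    - [18, -16, 0, 0, 0]
    - [18, -16, 0, 0, 0]
    - [18, -16, 0, 0, 0]
    - [18, -16, 0, 0, 0]
    - [18, -16, 0, 0, 0]
    - [18, -16, 0, 0, 0]
    - [0, 0, 0, 0, 0]
    - [0, 0, 0, 0, 0]

```text
time: 2.5
eef_pos: [0.5106, -0.1856, 0.231]
ee_rot: [[1.0, 0.018, -0.0], [0.018, -1.0, 0.0], [-0.0, -0.0, -1.0]]
ft_force: [-0.4, -0.6, -0.5]
grip_width: 0.001
grasp_force: 0.0
```

Call:
move_arm:
  deltas:
    - [6, -11, 10, 0, 0]
    - [6, -11, 20, 0, 0]
    - [0, 0, 30, 0, 0]
    - [0, 0, 30, 0, 0]
    - [0, 0, 30, 0, 0]
    - [0, 0, 20, 0, 0]
    - [0, 0, 12, 0, 0]
    - [0, 0, 6, 0, 0]
    - [0, 0, 3, 0, 0]
    - [0, 0, 0, 0, 0]
    - [0, 0, 0, 0, 0]

```text
time: 3.42
eef_pos: [0.5221, -0.1644, 0.0709]
ee_rot: [[1.0, 0.015, 0.001], [0.016, -1.0, -0.0], [0.001, 0.0, -1.0]]
ft_force: [-0.3, 0.8, 0.9]
grip_width: -0.002
grasp_force: 0.0
```

Call:
move_arm:
  deltas:
    - [0, 0, 3, 0, 0]
    - [0, 0, 3, 0, 0]
    - [0, 0, 2, 0, 0]
    - [0, 0, 2, 0, 0]
    - [0, 0, 1, 0, 0]
    - [0, 0, 1, 0, 0]
    - [0, 0, 0, 0, 0]
    - [0, 0, 0, 0, 0]

```text
time: 4.08
eef_pos: [0.5218, -0.1641, 0.0587]
ee_rot: [[1.0, 0.016, 0.0], [0.016, -1.0, -0.0], [0.0, 0.0, -1.0]]
ft_force: [-2.5, 1.6, 7.7]
grip_width: -0.002
grasp_force: 4.2
```

Call:
move_arm:
  deltas:
    - [0, 0, 1, 0, 0]
    - [0, 0, 0, 0, 0]
    - [0, 0, 0, 0, 0]

```text
time: 4.33
eef_pos: [0.5218, -0.1642, 0.0581]
ee_rot: [[1.0, 0.016, 0.001], [0.016, -1.0, -0.0], [0.001, 0.0, -1.0]]
ft_force: [-6.0, 1.9, 16.5]
grip_width: -0.004
grasp_force: 8.0
```

Force climbs steeply (16 N), so flap 4 is latched. Next is flap 3.

Call:
move_arm:
  deltas:
    - [0, 0, -7, 0, 0]
    - [0, 0, -8, 0, 0]
    - [0, -24, 0, 0, 0]
    - [0, -24, 0, 0, 0]
    - [0, -24, 0, 0, 0]
    - [0, -24, 0, 0, 0]
    - [0, 0, 4, 0, 0]
    - [0, 0, 0, 0, 0]
    - [0, 0, 0, 0, 0]

```text
time: 5.08
eef_pos: [0.5205, -0.0685, 0.0684]
ee_rot: [[1.0, 0.016, 0.0], [0.016, -1.0, -0.0], [0.0, 0.0, -1.0]]
ft_force: [-0.1, -0.5, -0.0]
grip_width: 0.005
grasp_force: 0.0
```

Call:
move_arm:
  deltas:
    - [0, 0, 3, 0, 0]
    - [0, 0, 3, 0, 0]
    - [0, 0, 2, 0, 0]
    - [0, 0, 2, 0, 0]
    - [0, 0, 1, 0, 0]
    - [0, 0, 0, 0, 0]
    - [0, 0, 0, 0, 0]

```text
time: 5.67
eef_pos: [0.5202, -0.0688, 0.058]
ee_rot: [[1.0, 0.015, 0.0], [0.015, -1.0, -0.001], [0.0, 0.001, -1.0]]
ft_force: [-5.7, -1.3, 17.9]
grip_width: -0.003
grasp_force: 8.9
```

Call:
move_arm:
  deltas:
    - [0, 0, 1, 0, 0]
    - [0, 0, 0, 0, 0]
    - [0, 0, 0, 0, 0]

```text
time: 5.92
eef_pos: [0.5202, -0.0688, 0.0574]
ee_rot: [[1.0, 0.015, 0.001], [0.015, -1.0, -0.001], [0.001, 0.001, -1.0]]
ft_force: [-8.8, -1.0, 25.6]
grip_width: 0.004
grasp_force: 12.9
```

Flap 3 is latched as well (26 N). Next is flap 2.

Call:
move_arm:
  deltas:
    - [0, 0, -7, 0, 0]
    - [0, 0, -8, 0, 0]
    - [0, -24, 0, 0, 0]
    - [0, -24, 0, 0, 0]
    - [0, -24, 0, 0, 0]
    - [0, -24, 0, 0, 0]
    - [0, 0, 4, 0, 0]
    - [0, 0, 0, 0, 0]
    - [0, 0, 0, 0, 0]

```text
time: 6.67
eef_pos: [0.5188, 0.0275, 0.0672]
ee_rot: [[1.0, 0.016, -0.0], [0.016, -1.0, -0.0], [-0.0, 0.0, -1.0]]
ft_force: [0.3, -0.0, 0.3]
grip_width: -0.001
grasp_force: 0.0
```

Call:
move_arm:
  deltas:
    - [0, 0, 3, 0, 0]
    - [0, 0, 3, 0, 0]
    - [0, 0, 2, 0, 0]
    - [0, 0, 1, 0, 0]
    - [0, 0, 1, 0, 0]
    - [0, 0, 0, 0, 0]
    - [0, 0, 0, 0, 0]

```text
time: 7.25
eef_pos: [0.5188, 0.0279, 0.0572]
ee_rot: [[1.0, 0.016, -0.0], [0.016, -1.0, 0.0], [-0.0, -0.0, -1.0]]
ft_force: [0.3, 0.5, -0.4]
grip_width: -0.001
grasp_force: 0.0
```

Call:
move_arm:
  deltas:
    - [0, 0, 1, 0, 0]
    - [0, 0, 0, 0, 0]
    - [0, 0, 0, 0, 0]

```text
time: 7.5
eef_pos: [0.5188, 0.0279, 0.0563]
ee_rot: [[1.0, 0.016, 0.0], [0.016, -1.0, 0.0], [0.0, -0.0, -1.0]]
ft_force: [0.6, -0.7, 0.8]
grip_width: -0.001
grasp_force: 0.5
```

Almost no force at 56 mm, so flap 2 looks free. I'll push it on gently.

Call:
move_arm:
  deltas:
    - [0, 0, 1, 0, 0]
    - [0, 0, 1, 0, 0]
    - [0, 0, 1, 0, 0]
    - [0, 0, 1, 0, 0]
    - [0, 0, 1, 0, 0]
    - [0, 0, 1, 0, 0]
    - [0, 0, 0, 0, 0]

```text
time: 8.08
eef_pos: [0.5187, 0.0279, 0.0501]
ee_rot: [[1.0, 0.016, -0.0], [0.016, -1.0, 0.0], [-0.0, -0.0, -1.0]]
ft_force: [0.1, -0.5, 1.4]
grip_width: 0.005
grasp_force: 0.5
```

Call:
move_arm:
  deltas:
    - [0, 0, 1, 0, 0]
    - [0, 0, 1, 0, 0]
    - [0, 0, 1, 0, 0]
    - [0, 0, 1, 0, 0]
    - [0, 0, 1, 0, 0]
    - [0, 0, 1, 0, 0]
    - [0, 0, 0, 0, 0]
    - [0, 0, 0, 0, 0]

```text
time: 8.75
eef_pos: [0.5185, 0.0279, 0.0441]
ee_rot: [[1.0, 0.016, -0.001], [0.016, -1.0, 0.0], [-0.001, -0.0, -1.0]]
ft_force: [0.4, 0.1, -0.6]
grip_width: -0.0
grasp_force: 0.0
```

Call:
move_arm:
  deltas:
    - [0, 0, 1, 0, 0]
    - [0, 0, 1, 0, 0]
    - [0, 0, 0, 0, 0]
    - [0, 0, 0, 0, 0]

```text
time: 9.08
eef_pos: [0.5186, 0.0279, 0.0421]
ee_rot: [[1.0, 0.016, -0.0], [0.016, -1.0, 0.0], [-0.0, -0.0, -1.0]]
ft_force: [0.1, 0.2, 0.7]
grip_width: -0.002
grasp_force: 0.0
```

Call:
move_arm:
  deltas:
    - [0, 0, 1, 0, 0]
    - [0, 0, 1, 0, 0]
    - [0, 0, 1, 0, 0]
    - [0, 0, 0, 0, 0]

```text
time: 9.42
eef_pos: [0.5187, 0.0278, 0.0391]
ee_rot: [[1.0, 0.016, -0.0], [0.016, -1.0, 0.0], [-0.0, -0.0, -1.0]]
ft_force: [0.4, 0.1, -0.1]
grip_width: -0.001
grasp_force: 0.1
```

Call:
move_arm:
  deltas:
    - [0, 0, 1, 0, 0]
    - [0, 0, 1, 0, 0]
    - [0, 0, 1, 0, 0]
    - [0, 0, 0, 0, 0]

```text
time: 9.75
eef_pos: [0.5187, 0.0278, 0.0362]
ee_rot: [[1.0, 0.016, -0.0], [0.016, -1.0, 0.0], [-0.0, -0.0, -1.0]]
ft_force: [-1.1, 0.8, 2.6]
grip_width: 0.002
grasp_force: 1.4
```

Run:
```python
from h import *
for c in ('scene',):
    im=viewer.camera(c)
    cv2.imwrite('pics/s1.png',cv2.resize(im[150:350,190:420],None,fx=3,fy=3,interpolation=cv2.INTER_CUBIC)[:,:,::-1])
```

```text
(no output)
```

View pics/s1.png

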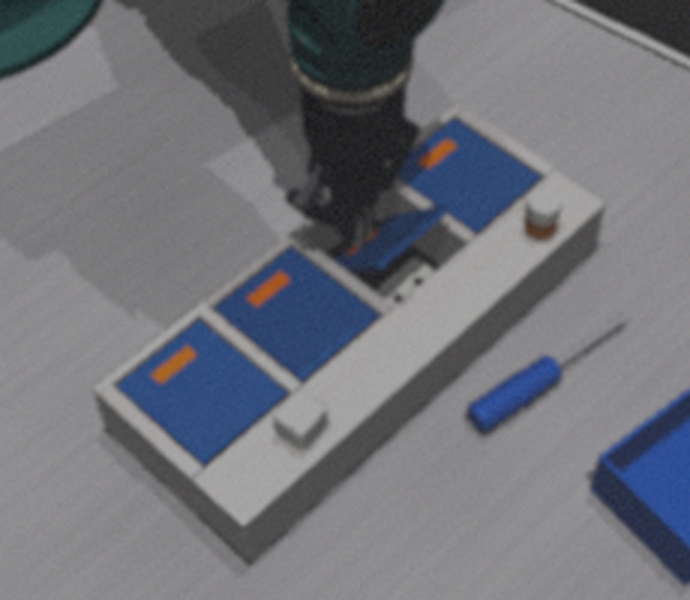

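The picture shows flap 2 (about (390,240)) tilted well open with the socket in view behind it. I'll push on until I feel the stop.

Call:
move_arm:
  deltas:
    - [0, 0, 1, 0, 0]
    - [0, 0, 1, 0, 0]
    - [0, 0, 0, 0, 0]
    - [0, 0, 0, 0, 0]

```text
time: 10.13
eef_pos: [0.5187, 0.0278, 0.0346]
ee_rot: [[1.0, 0.016, 0.0], [0.016, -1.0, -0.0], [0.0, 0.0, -1.0]]
ft_force: [-2.9, 0.2, 9.5]
grip_width: -0.003
grasp_force: 4.4
```

Call:
move_arm:
  deltas:
    - [0, 0, 1, 0, 0]
    - [0, 0, 0, 0, 0]
    - [0, 0, 0, 0, 0]

```text
time: 10.38
eef_pos: [0.5188, 0.0278, 0.0338]
ee_rot: [[1.0, 0.016, 0.0], [0.016, -1.0, -0.0], [0.0, 0.0, -1.0]]
ft_force: [-3.8, -0.3, 13.0]
grip_width: 0.001
grasp_force: 5.8
```

That is the stop, with 13 N and rising. I'll draw back straight up, slowly at first.

Call:
move_arm:
  deltas:
    - [0, 0, 1, 0, 0]
    - [0, 0, 0, 0, 0]
    - [0, 0, -2, 0, 0]
    - [0, 0, -4, 0, 0]
    - [0, 0, -10, 0, 0]
    - [0, 0, -20, 0, 0]
    - [0, 0, -25, 0, 0]
    - [0, 0, -25, 0, 0]
    - [-20, 0, -20, 0, 0]
    - [-25, 0, 0, 0, 0]
    - [-25, 0, 0, 0, 0]
    - [-25, 0, 0, 0, 0]

```text
time: 11.38
eef_pos: [0.4229, 0.0264, 0.1385]
ee_rot: [[1.0, 0.016, 0.001], [0.016, -1.0, -0.0], [0.001, 0.0, -1.0]]
ft_force: [0.0, -0.6, -0.1]
grip_width: -0.002
grasp_force: 0.0
```

Call:
move_arm:
  deltas:
    - [-20, 0, -10, 0, 0]
    - [-20, 0, -10, 0, 0]
    - [-15, 0, 0, 0, 0]
    - [0, 0, 0, 0, 0]
    - [0, 0, 0, 0, 0]
    - [0, 0, 0, 0, 0]

```text
time: 11.88
eef_pos: [0.3696, 0.0254, 0.1583]
ee_rot: [[1.0, 0.016, 0.001], [0.016, -1.0, -0.0], [0.001, 0.0, -1.0]]
ft_force: [0.1, 0.3, -0.0]
grip_width: -0.002
grasp_force: 0.0
```

Run:
```python
from h import *
im=viewer.camera('scene')
cv2.imwrite('pics/s2.png',cv2.resize(im[150:350,190:420],None,fx=3,fy=3,interpolation=cv2.INTER_CUBIC)[:,:,::-1])
for a,p,w in marks('scene',im): print(a,p,np.round(w,3))
# predicted pixel of mark 2 vs tilt
p=viewer.camera_params('scene');Ti=np.linalg.inv(np.array(p['T']))
K=np.array([[p['fx'],0,p['cx']],[0,p['fy'],p['cy']],[0,0,1]])
ex=np.array([.99988,.0155,0])
ax=np.array([.5191,.028,0])+.03*ex
for t in (0,.65,.75,.8,.85):
    q=ax+ex*(-.03*np.cos(t)-.003*np.sin(t))+np.array([0,0,.057-.03*np.sin(t)+.003*np.cos(t)])
    c=Ti@np.append(q,1); c=c[:3]*[1,-1,-1]
    print(t,cv2.projectPoints(c[None],np.zeros(3),np.zeros(3),K,np.array(p['distortion'],float))[0].ravel())
```

```text
296 [553.70608108  26.31081081] [0.49  1.445 0.06 ]
63 [446.57142857  21.01587302] [0.178 1.126 0.06 ]
283 [477.24028269  32.61130742] [0.31  1.138 0.06 ]
37 [335.54054054 200.7027027 ] [0.518 0.125 0.06 ]
50 [279.06 245.82] [ 0.521 -0.068  0.06 ]
56 [247.48214286 271.03571429] [ 0.523 -0.164  0.06 ]
742 [216.72911051 437.11859838] [ 0.753 -0.434  0.06 ]
0 [308.04289065 222.35461001]
0.65 [309.40408474 228.28672869]
0.75 [309.91940885 229.3156436 ]
0.8 [310.20358914 229.83224846]
0.85 [310.50454348 230.34867611]
```

View pics/s2.png

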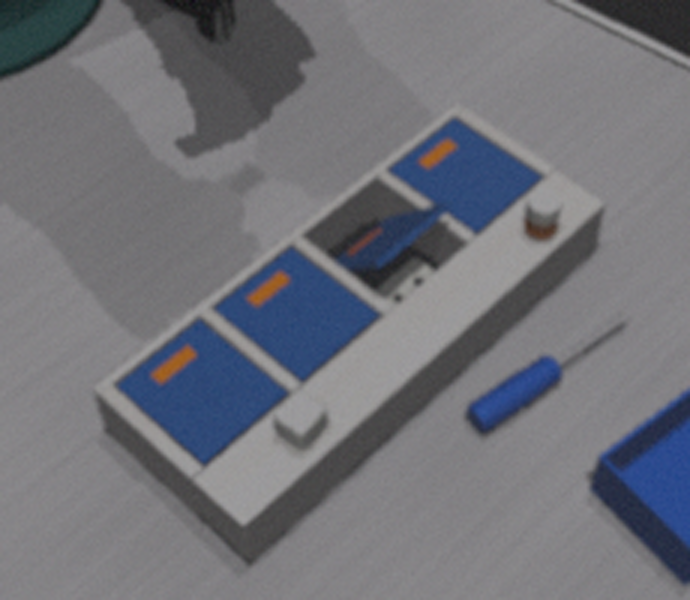

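Flap 2 stands open, with its mark at about (311,230), which matches the roughly 0.8 rad prediction. The arm is clear and the other items haven't moved.

```bash
python3 -c "
from bench import hand_in
print(hand_in())"
```

```text
the job is handed in; nothing more can be done
None
```

Flap 2 (second from left) was the free one; I pushed it to its stop at about 0.8 rad with roughly 13 N, drew the arm clear and handed the job in (no verdict was shown).

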